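Clamp a carving blank in the torque vise

ROBOT

A 7-joint arm with a two-finger parallel gripper is mounted at the origin on the work surface. World frame = base frame: x ahead of the robot, y to its left, z up, the work surface at z = 0. Lengths are in m, angles in degrees, forces in N, time in s.
With the tool pointing down it reaches from about 0.425 to 0.925 m from the base axis. Payload 6.8 kg.
Tool frame: the origin (TCP) lies between the finger pads; the fingertips stand 19 mm ahead of it and the grasp point (between the pads) is the TCP; z points along the fingers, y is the line along which they close (so a half turn about z gives the same grasp; the last joint's range is limited). The gripper opens to 85 mm and grips with 20 to 120 N. Pads are 22 mm wide; open, the fingers measure 114 mm over their backs; the gripper's body (76 mm by 85 mm) begins 54 mm behind the grasp point. The pads swing forward as they close: fully open they stand 13 mm farther back than shut.
Start: joints at [-69.276, 27.33, 1.283, 89.118, -0.659, 63.558, -4.761], TCP at [0.306, 0.602, 0.214] pointing down, gripper open.
Joint ranges: [-169.35, 169.35], [-19.33, 120.38], [-80.79, 83.38], [13.8, 139.57], [-78.32, 258.32], [9.67, 109.79], [-169.56, 169.56]. Speed limits (degrees/s): [136.94, 136.94, 180, 180, 180, 180, 180].

INTERFACE

Orientations are given as [roll, pitch, yaw] about the fixed x, y, z axes, in that order (R = Rz(yaw) Ry(pitch) Rx(roll)).
In Python, from plant import manip, kin, read_camera, nets, readout gives the robot as it stands. Calls block until the motion is done:
- manip.move_pose(position, orientation): joint-space move of the TCP to a pose.
- manip.move_straight(position, v=0.15, orientation=None, max_force=None): straight line of the TCP; orientation=None keeps the orientation; v is the mean speed in m/s. With max_force (N) it stops when the force on the tool has changed by that much, and returns True; else False.
- manip.set_joints(angles): joint-space move.
- manip.move_gripper(opening, newtons=None): finger opening in m; newtons is the grip in N (None keeps the last); returns when the fingers have stopped.
- manip.dwell(seconds).
- kin.solve_ik(position, orientation): joint angles nearest the present ones, or None.
- read_camera(name): name is "scene" or "top" or "wrist"; returns a dict with "pixels" (480x640x3 uint8, red, green, blue), "range_z" (480x640 float32, m along the optical axis (not along the pixel's ray), 0 where there is no reading), "K" (3x3 intrinsics, pixels), "k1" (the pictures are not rectified: a ray, as slopes to the right and down, at radius r is drawn at 1 + k1 r^2 times it, then the intrinsics apply), "view" (4x4, takes a point from world to camera coordinates). Camera axes: x right, y down, z forward; pixel columns grow to the right and rows downward; lengths in m; the calibration is good to about 2 mm. A picture is of the moment at which its call begins.
A pose or a line that the arm cannot do raises manip.MotionError and nothing moves.
- manip.hand_in(): hands the job in; it is judged then, once.
Trained networks look in a picture, given as the dict that the camera call returned (one of the last four; its "shot" number tells which), for a name from the list of things; names that differ only in an ending like _2 or _b are one class to them, and where a whole thing is asked for, a point or a joint stands for the part that bears it (a point fixed in the world has none). Each returns a list of dicts, best first, with "confidence" (0 to 1); they miss things now and then, are a little off and sometimes report something else, mostly with a low value. They report only what shows in the picture. A call takes as long as a camera call. They do not tell look-alikes from the thing itself.
- nets.trace(name, picture): "region" (480x640 bool, what is visible of it) and "rect" ([left, top, right, bottom] in pixels, round what is visible of it).
Readings, each from a call of its own:
- readout.get_t(): time.
- readout.get_q(): joint angles.
- readout.get_qvel(): joint speeds.
- readout.get_effort(): joint torques, N m.
- readout.get_tool_pos(): TCP position.
- readout.get_eef_rot(): TCP orientation.
- readout.get_wrist_force(): force on the tool from outside, world axes, zero at the start.
- readout.get_torque(): the same for the moment, N m.
- readout.get_grip_width(): finger opening in m.
- readout.get_gripper_force(): force on a finger pad.
Only numpy, scipy, OpenCV 4.12 (cv2) and the standard library are available. Lean on these libraries where they do the work, as an engineer would, in place of code of your own. Each camera call takes 0.05 s, during which the arm holds its last target. There are 200 camera calls.

TASK

Stand the half-turned wooden blank, neck up, on the bed of the carving vise between its two jaws, squared to them and about centred on their width, and let go of it. Then swing the click wrench on the vise clockwise (seen from above) until it breaks over with a click, stop at once without driving the handle on to its stop, and leave go of the wrench with the blank firmly clamped. Leave the other things on the bench where they are.

Things in the scene. Friction and masses are not known exactly. Their poses are not given: they have to be found in the camera images.
- blank_neck (a point): The blank: pale wood, square foot 46 x 46 mm and 40 mm tall, with a round neck of 30 mm diameter and 55 mm length on top (95 mm in all, about 0.1 kg); the only piece with such a neck. It starts standing on the bench. The point is on its axis, 70 mm above its underside; z up, x and y square to the foot's sides.
- blank: The same blank; origin at the centre of its underside.
- back_face (a point): Fixed jaw of the grey steel vise: the middle of its clamping face, at the height of the vise bed (30 mm above the bench). x runs along the face, y is the closing direction (from the sliding jaw into the fixed jaw), z up. The jaws are 80 mm wide along x and rise 34 mm above the bed. The wrench shaft's axis lies 150 mm from here along -y.
- jaw: Sliding jaw: origin at the middle of its clamping face, at bed height; axes as the fixed jaw. The wrench drives it towards the fixed jaw, 24 mm per rad. It starts 55 to 72 mm from the fixed jaw. It has up to 9 mm of loose play on its rack, different each time, taken up only after it meets the work, so the angle at which it gets tight cannot be told by looking.
- vise: The vise, fixed to the bench: origin on the wrench shaft's axis at bench height, axes as the fixed jaw. Its shaft is stiff to turn and so stays where it is left. A gripper that clamps the wrench bar hard feels part of the load as a moment instead of a force.
- wrench_head (a point): Head of the click wrench, always fitted on the vise's upright shaft: steel disc of 44 mm diameter. The point is on the shaft's axis, 85 mm above the bench. x points along the wrench when it is straight, z up; it turns with the shaft. The wrench starts pointing to the robot's right, away from the jaws, and is tightened clockwise seen from above (towards the robot).
- wrench_grip (a point): Grip of the click wrench: level round wooden bar, 28 mm diameter, from 105 to 215 mm off the shaft's axis. The point is on the bar's axis, 160 mm from the shaft's axis, 85 mm above the bench; x outwards along the bar, z up. The click comes 0.7 to 1.2 rad after the start.
- handle: The wrench's handle (origin on the shaft's axis at bench height, x along the bar). Pushed at the grip point it takes 4 to 8 N to turn; once the work is tight, about 12 N, then it breaks over relative to the head: resistance falls to 75 % within 0.06 rad (10 mm at the grip), to 40 % by 0.12 rad, and a solid stop comes at 0.18 rad. Let go, it springs back straight; the jaw stays tight.
- rough_block: bystander: plain square wooden block 40 x 40 x 75 mm, standing; origin under its centre
- gouge: bystander: gouge with wooden handle, 190 mm long, lying
- offcut: bystander: flat board 90 x 140 x 16 mm
- rule: bystander: steel rule 30 x 220 x 4 mm
Things that resemble listed ones, but are neither listed nor needed, are in the scene too. Leave any blue or purple look-alike of the blank alone.

How it is judged:
By the outcome, as a careful person would: the job done as asked, in the order asked, and still so for the second after the job is handed in, with the robot touching nothing.
It also fails if it takes over 72 s, if anything falls off the work surface, if the arm or the gripper's body presses on something with over 40 N, if the wrist force passes 120 N, or if a joint passes its speed limit or range.

## Working session

There is one attempt and no reset: what is moved stays moved. The work goes in short steps, each a Python script; the robot and the scene stay as the last script left them, time stands still between calls to the robot, and variables do not carry over. Pictures are saved under pics/ and viewed, at most 10 in all, crops included, and the job is handed in when it is done.

```bash
ls; mkdir -p pics; cat > h.py <<'E'
import numpy as np, cv2
from plant import manip, kin, read_camera, nets, readout
def cloud(p):
    K,k1=p["K"],p["k1"]; v,u=np.mgrid[0:480,0:640].astype(float)
    D=np.array([k1,0,0,0,0.])
    s=cv2.undistortPoints(np.stack([u.ravel(),v.ravel()],1)[:,None],K,D)[:,0]
    z=p["range_z"].ravel().astype(float)
    c=np.c_[s*z[:,None],z]; V=p["view"]
    w=(c-V[:3,3])@V[:3,:3]; w[z==0]=np.nan
    return w.reshape(480,640,3)
def save(p,n,box=None,f=1):
    im=p["pixels"][:,:,::-1]
    if box: im=im[box[1]:box[3],box[0]:box[2]]
    cv2.imwrite("pics/"+n,cv2.resize(im,None,fx=f,fy=f))
E
python3 - <<'E'
from h import *
for c in ("top","scene"):
    p=read_camera(c); save(p,c+"0.png"); W=cloud(p)
    for n in ("blank","vise","jaw","wrench_grip","handle","rough_block"):
        for d in nets.trace(n,p)[:3]:
            w=W[d["region"]]; w=w[~np.isnan(w[:,0])]
            print(c,n,round(d["confidence"],2),np.round(d["rect"]),np.round(np.median(w,0),3),np.round(np.percentile(w,2,0),3),np.round(np.percentile(w,98,0),3))
print(readout.get_t())
E
```

```text
pics
top blank 0.84 [153. 234. 180. 252.] [0.457 0.466 0.044] [0.438 0.452 0.005] [0.481 0.496 0.1  ]
top blank 0.82 [177. 200. 202. 222.] [0.539 0.412 0.041] [ 0.516  0.391 -0.003] [0.573 0.446 0.099]
top blank 0.75 [197. 240. 216. 262.] [0.433 0.362 0.043] [0.409 0.342 0.008] [0.461 0.386 0.099]
top vise 0.9 [278. 164. 431. 211.] [0.602 0.026 0.061] [ 0.551 -0.216  0.019] [0.651 0.162 0.102]
top vise 0.4 [340. 161. 431. 192.] [ 0.625 -0.129  0.095] [ 0.584 -0.234  0.083] [ 0.661 -0.01   0.105]
top jaw 0.89 [319. 176. 336. 203.] [0.597 0.039 0.064] [0.561 0.019 0.049] [0.638 0.052 0.071]
top wrench_grip 0.73 [354. 161. 432. 187.] [ 0.635 -0.161  0.095] [ 0.605 -0.239  0.041] [ 0.664 -0.053  0.105]
top wrench_grip 0.26 [344. 162. 429. 191.] [ 0.626 -0.131  0.095] [ 0.583 -0.235  0.078] [ 0.661 -0.01   0.105]
top handle 0.69 [358. 162. 432. 188.] [ 0.635 -0.158  0.095] [ 0.606 -0.235  0.086] [ 0.661 -0.056  0.105]
top rough_block 0.77 [257. 267. 277. 279.] [0.369 0.197 0.074] [0.351 0.177 0.038] [0.388 0.217 0.083]
scene blank 0.87 [467. 267. 505. 314.] [0.606 0.326 0.041] [0.573 0.31
[... 277 characters left out ...]
 0.06 ] [ 0.557 -0.221  0.007] [0.659 0.161 0.099]
scene jaw 0.78 [329. 293. 358. 333.] [0.607 0.036 0.063] [0.563 0.02  0.031] [0.639 0.061 0.066]
scene wrench_grip 0.79 [189. 311. 301. 360.] [ 0.641 -0.164  0.093] [ 0.604 -0.235  0.033] [ 0.665 -0.054  0.1  ]
scene wrench_grip 0.7 [ 55. 299. 168. 323.] [ 0.469 -0.405  0.004] [ 0.428 -0.502 -0.001] [ 0.509 -0.298  0.007]
scene handle 0.55 [188. 309. 299. 361.] [ 0.641 -0.165  0.094] [ 0.607 -0.235  0.081] [ 0.665 -0.054  0.1  ]
scene rough_block 0.96 [375. 208. 401. 243.] [0.386 0.192 0.052] [0.354 0.176 0.005] [0.393 0.218 0.077]
scene rough_block 0.36 [186. 284. 414. 361.] [0.628 0.005 0.06 ] [ 0.558 -0.222  0.006] [0.659 0.16  0.099]
0.7
```

View pics/top0.png

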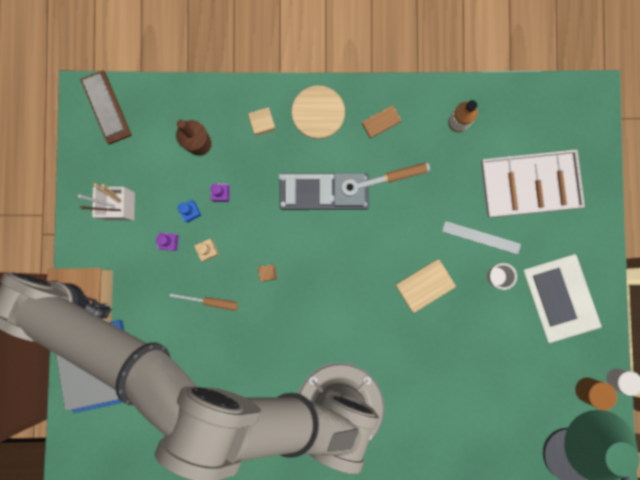

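View pics/scene0.png

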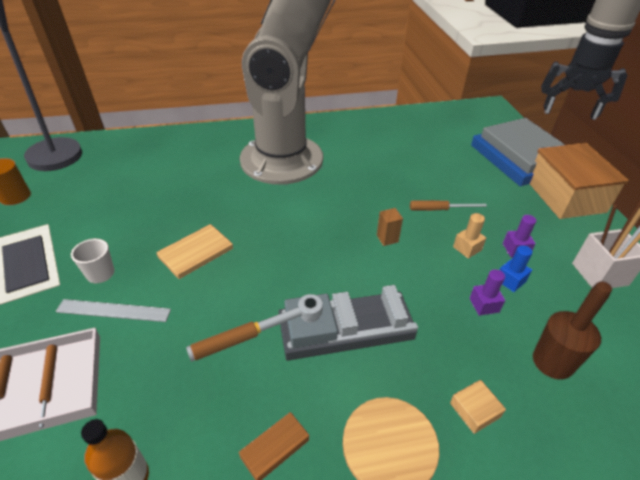

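The only pale blank with a neck is at top (206,250), near (0.433, 0.362). The fixed jaw is the one on the left of the vise, and the wrench points right. I'll take closer looks with the wrist camera.

```bash
python3 - <<'E'
from h import *
print(readout.get_eef_rot())
p=read_camera("wrist"); C=np.linalg.inv(p["view"]); print("cam rel tcp",C[:3,3]-readout.get_tool_pos(), C[:3,2])
manip.move_pose([0.433,0.362,0.30],[180,0,90]); print(readout.get_q())
p=read_camera("wrist"); save(p,"w1.png"); W=cloud(p); np.savez("w1",W=W)
for d in nets.trace("blank",p)[:3]:
    w=W[d["region"]]; print(d["confidence"],d["rect"],np.nanmedian(w,0))
manip.move_pose([0.60,0.03,0.36],[180,0,90]); print(readout.get_q())
p=read_camera("wrist"); save(p,"w2.png"); W=cloud(p); np.savez("w2",W=W)
C=np.linalg.inv(p["view"]); print("cam rel tcp",C[:3,3]-readout.get_tool_pos(), C[:3,2],readout.get_t())
E
python3 -c "
import cv2,numpy as np
cv2.imwrite('pics/w12.png',cv2.resize(np.hstack([cv2.imread('pics/w%d.png'%i) for i in (1,2)]),(800,300),interpolation=cv2.INTER_AREA))"
```

```text
[ 1.79996406e+02 -2.44249469e-03  1.53079367e+02]
cam rel tcp [-0.074643    0.03798227  0.15933988] [ 0.28735684 -0.14584573 -0.94665467]
[-61.70367678  12.88961493  18.47118814  99.39092928  -4.39406813
  68.43706335 -41.84415548]
0.86 [428.9, 180.8, 495.2, 237.7] [0.58449726 0.34307289 0.0403717 ]
0.72 [322.6, 50.0, 370.2, 100.6] [0.45404114 0.4756373  0.04104384]
0.64 [392.8, 105.9, 455.5, 162.5] [0.53405825 0.42380223 0.04088587]
[-34.98058245  15.89488422  33.52379658  90.18845503  -8.98269022
  76.66504736  -0.22508064]
cam rel tcp [-0.00030166  0.08341155  0.15941103] [-0.0011657  -0.32252534 -0.94656011] 3.4083
```

View pics/w12.png

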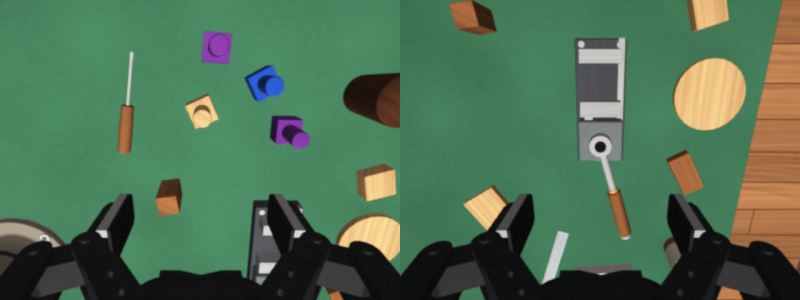

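w12: left shows the pale blank at about (322,178) in w1. Right shows the vise upright, with the fixed jaw at the top (about (960,90) in full pixels), the sliding jaw below it, and the wrench head below that. Now I'll fit the geometry from depth.

```bash
python3 - <<'E'
import numpy as np, cv2
W=np.load("w1.npz")["W"]
m=lambda W,c,r,z0,z1:(np.hypot(W[...,0]-c[0],W[...,1]-c[1])<r)&(W[...,2]>z0)&(W[...,2]<z1)
P=W[m(W,(0.433,0.362),0.05,0.032,0.046)]; N=W[m(W,(0.433,0.362),0.05,0.088,0.102)]
print("foot",len(P),cv2.minAreaRect((P[:,:2]*1000).astype(np.float32)),np.median(P[:,2]))
print("neck top",len(N),cv2.minEnclosingCircle((N[:,:2]*1000).astype(np.float32)),N[:,:2].mean(0),np.median(N[:,2]))
W=np.load("w2.npz")["W"]
m=(abs(W[...,0]-.6)<.07)&(W[...,1]>0.0)&(W[...,1]<.19)&(W[...,2]>.058)&(W[...,2]<.07)
n,l,s,c=cv2.connectedComponentsWithStats(m.astype(np.uint8))
for i in range(1,n):
    if s[i,4]>80:
        P=W[l==i]; r=cv2.minAreaRect((P[:,:2]*1000).astype(np.float32)); print("jawtop",s[i],np.median(P[:,2]),r,np.round(cv2.boxPoints(r)))
        y=P[:,1]; x=P[:,0]
        # face edges: max and min y per x bin
        for nm,f in(("ymax",np.max),("ymin",np.min)):
            b=np.arange(x.min()+.008,x.max()-.008,.004); q=[(t,f(y[abs(x-t)<.002])) for t in b if (abs(x-t)<.002).any()]
            a=np.polyfit(*np.array(q).T,1); print(nm,"slope deg",np.degrees(np.arctan(a[0])),"at x=.6",np.polyval(a,.6))
m=(abs(W[...,0]-.6)<.09)&(W[...,1]>-.3)&(W[...,1]<.03)&(W[...,2]>.078)&(W[...,2]<.115)
P=W[m]
print("z hist",np.histogram(P[:,2],np.arange(.078,.116,.004)))
for z in(.088,.092):
    Q=P[(P[:,2]>z)&(P[:,1]>-.055)]; print("head",cv2.minEnclosingCircle((Q[:,:2]*1000).astype(np.float32)),np.percentile(Q,[1,99],0))
Q=P[P[:,1]<-.07]; c=Q[:,:2].mean(0); v=np.linalg.svd(Q[:,:2]-c)[2][0] if len(Q)<3000 else np.linalg.eigh(np.cov(Q[:,:2].T))[1][:,1]
print("bar",c,np.degrees(np.arctan2(v[1],v[0])),Q[:,1].min(),np.percentile(Q[:,2],95))
E
```

```text
foot 873 ((433.1645812988281, 371.0562438964844), (46.09612274169922, 46.03334426879883), 24.28932762145996) 0.03971910608558013
neck top 696 ((433.346435546875, 370.9634704589844), 14.874008178710938) [0.43322378 0.37197234] 0.09449129679343624
jawtop [ 285   78   72   23 1582] 0.06378153332631775 ((598.1907348632812, 136.27755737304688), (80.04237365722656, 23.345874786376953), 0.16989830136299133) [[558. 148.]
 [558. 124.]
 [638. 125.]
 [638. 148.]]
ymax slope deg -1.1759290715608277 at x=.6 0.14739693057986192
ymin slope deg 0.15785850788111108 at x=.6 0.12462959421354146
jawtop [ 288  162   66   26 1656] 0.06368451468857689 ((598.38037109375, 39.05167007446289), (79.40068817138672, 30.153125762939453), 0.04057561606168747) [[559.  54.]
 [559.  24.]
 [638.  24.]
 [638.  54.]]
ymax slope deg -0.3102208737011675 at x=.6 0.05388657426850208
ymin slope deg 0.14718308700606472 at x=.6 0.024201374443437566
jawtop [285 193  72  14 997] 0.06340638346549997 ((598.6249389648438, 8.493574142456055), (88.830078125, 16.68715476989746), 0.10961151868104935) [[554.  17.]
 [554.   0.]
 [643.   0.]
 [643.  17.]]
ymax slope deg 0.15972873821909225 at x=.6 0.01634277106968074
ymin slope deg 0.20382526962331243 at x=.6 0.0003412657597446141
z hist (array([  34,   88,  302,  910, 1621,  479,    0,    0,    0]), array([0.078, 0.082, 0.086, 0.09 , 0.094, 0.098, 0.102, 0.106, 0.11 ,
       0.114]))
head ((600.7728881835938, -30.551679611206055), 26.9197998046875) [[ 0.57793831 -0.05411214  0.08875833]
 [ 0.61834115 -0.0050431   0.10002082]]
head ((600.0360717773438, -30.073453903198242), 26.058578491210938) [[ 0.57795051 -0.05216004  0.09222908]
 [ 0.61833008 -0.00522438  0.10007892]]
bar [ 0.63467372 -0.1578425 ] 105.43503021869935 -0.24166708121401378 0.09865351598843367
```

```bash
python3 - <<'E'
from h import *
bx,by,yaw=0.4332,0.3710,24.3
manip.move_gripper(0.07,40)
manip.move_pose([bx,by,0.17],[180,0,90+yaw])
manip.move_straight([bx,by,0.073],v=0.12,max_force=15)
print(readout.get_tool_pos()); manip.move_gripper(0.02,40); print(readout.get_grip_width(),readout.get_gripper_force())
manip.move_straight([bx,by,0.20],v=0.15)
manip.move_pose([0.598,0.0955,0.20],[180,0,90])
p=read_camera("wrist"); save(p,"g1.png"); 
f0=readout.get_wrist_force()
manip.move_straight([0.598,0.0955,0.120],v=0.12)
print("stop",manip.move_straight([0.598,0.0955,0.097],v=0.025,max_force=6),readout.get_tool_pos(),readout.get_wrist_force()-f0,readout.get_grip_width())
p=read_camera("scene"); save(p,"s1.png",(280,200,480,350),3); print(readout.get_t())
E
```

```text
[0.4337742  0.37131569 0.07368431]
0.027172797042590437 39.20962035655975
stop True [0.59827828 0.09551218 0.10374184] [-0.72830458 -0.61756131  6.64644096] 0.026784967962631925
10.5083
```

View pics/s1.png

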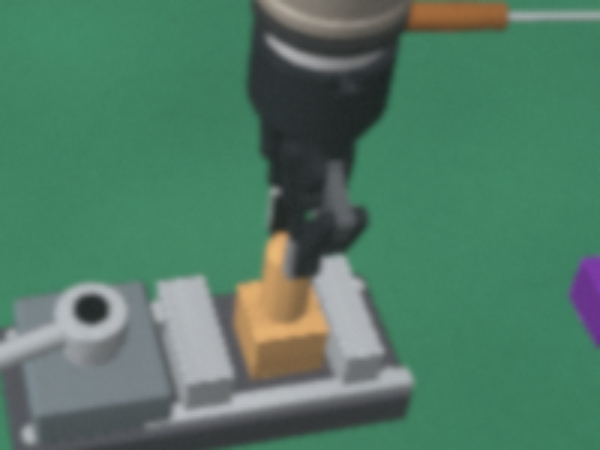

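The blank stands on the bed between the jaws; contact came at the expected height. Release it and check from above.

```bash
python3 - <<'E'
from h import *
manip.move_gripper(0.075); manip.move_straight([0.598,0.0955,0.22],v=0.12)
manip.move_pose([0.60,0.0,0.33],[180,0,90])
p=read_camera("wrist"); save(p,"w3.png",(200,0,500,320),2); W=cloud(p)
m=(abs(W[...,0]-.598)<.06)&(abs(W[...,1]-.0955)<.05)
P=W[m&(W[...,2]>.0675)&(W[...,2]<.073)];N=W[m&(W[...,2]>.118)]
for P in(P,N): print(len(P),cv2.minAreaRect((P[:,:2]*1000).astype(np.float32)),np.median(P[:,2]))
# wrench path feasibility
S=np.array([0.598,-0.0254]); 
for deg in(-74.6,-90,-110,-130,-145,-155):
    a=np.radians(deg); q=kin.solve_ik([*(S+.16*np.array([np.cos(a),np.sin(a)])),.085],[180,0,deg+180]); print(deg,None if q is None else np.round(q))
t=readout.get_t(); f=[readout.get_wrist_force() for _ in range(20)]; print(np.mean(f,0),np.std(f,0),readout.get_t()-t,readout.get_t())
E
```

```text
1171 ((597.5490112304688, 95.2208480834961), (45.32988739013672, 45.90481185913086), 89.96009826660156) 0.06975298246665239
875 ((597.503662109375, 94.8896255493164), (28.432592391967773, 29.27834701538086), 0.3230692148208618) 0.12459450816975812
-74.6 [-12.  38.  32.  98. -25.  51.  46.]
-90 [-13.  35.  34. 104. -25.  49.  33.]
-110 [-16.  31.  37. 112. -26.  45.  15.]
-130 [-22.  28.  41. 119. -27.  43.  -4.]
-145 [-29.  25.  45. 124. -27.  41. -21.]
-155 [-34.  24.  47. 126. -28.  40. -33.]
[-0.85370786  0.13318377 -0.75802824] [4.44089210e-16 2.77555756e-17 3.33066907e-16] 0.0 12.8417
```

View pics/w3.png

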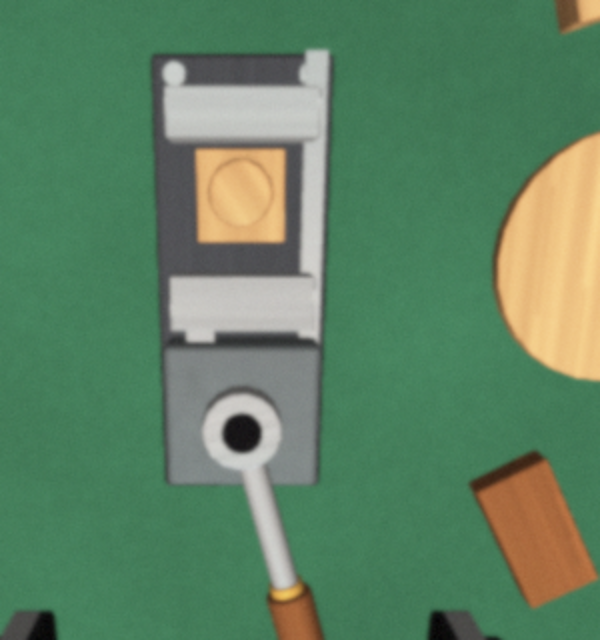

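Blank is seated: centre (0.5975, 0.095), squared within 0.1°, z right. In w3 it sits at about (240,195), between the jaws. Next, loosely cage the wrench grip and sweep the first part while logging the force.

```bash
cat >> h.py <<'E'
S=np.array([0.598,-0.0254]); R=.16; A0=-74.6; Z=.083
def pose(deg,z=Z):
    a=np.radians(deg); return [*(S+R*np.array([np.cos(a),np.sin(a)])),z],[180,0,deg+180]
def ft(deg,f0):   # resisting force along the counter-clockwise tangent
    a=np.radians(deg); return float((readout.get_wrist_force()-f0)@[-np.sin(a),np.cos(a),0])
E
python3 - <<'E'
from h import *
manip.move_gripper(0.065,20)
manip.move_pose(*pose(A0,.15)); f0=readout.get_wrist_force(); np.save("f0",f0)
print("hit",manip.move_straight(pose(A0)[0],v=0.1,max_force=8))
manip.move_gripper(0.036,20); print(readout.get_grip_width(),readout.get_wrist_force()-f0)
d=A0; L=[]
while d>A0-32:
    d-=1; p,o=pose(d); manip.move_straight(p,v=0.03,orientation=o); F=ft(d,f0); L.append(round(F,1))
    if F>14: break
print(L,d,readout.get_t(),readout.get_tool_pos()-p,readout.get_torque())
E
```

```text
hit False
0.035814868211228805 [-1.13750644 -0.09243069 -1.39213312]
[-0.6, -0.6, -0.1, -0.8, -1.5, -0.7, -0.5, -0.9, -0.7, -1.0, -1.2, -1.4, -1.1, -1.1, -1.1, -0.6, -0.4, -0.7, -0.1, -1.1, 0.2, -0.6, -0.7, -1.1, -0.4, -0.9, -0.3, -0.8, -1.0, -0.5, 0.1, -1.0] -106.6 23.325 [-2.01303371e-04  6.05889375e-05 -3.30829762e-05] [0.02128583 0.04500825 0.02695363]
```

```bash
python3 - <<'E'
from h import *
p=read_camera("scene"); save(p,"s2.png",(150,200,450,400),2.6); print(readout.get_torque(),readout.get_wrist_force(),readout.get_grip_width())
E
```

```text
[-0.03240514 -0.05394722  0.0170461 ] [-0.31980515 -0.87981716 -0.59414336] 0.035797520059802884
```

View pics/s2.png

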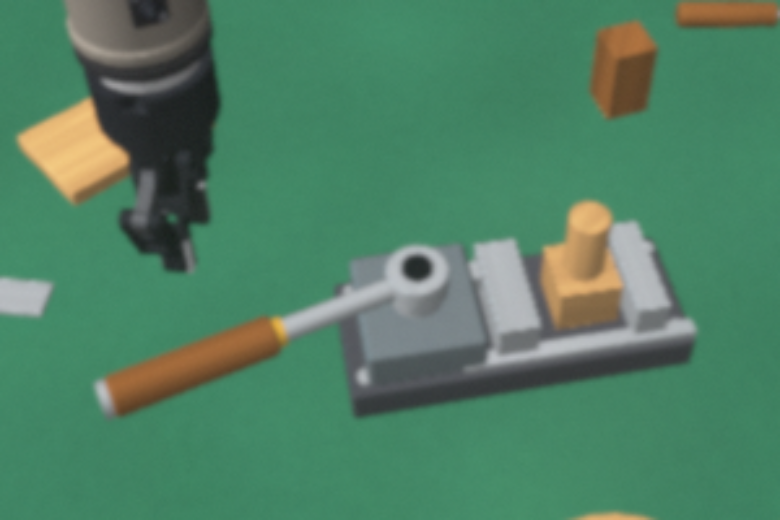

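The gripper ended at the swept position, but the wrench still lies where it started (grip at crop (190,360)), so the fingers missed the bar. I'll find out why by measuring both in the current picture.

```bash
python3 - <<'E'
from h import *
p=read_camera("scene"); W=cloud(p); V=p["view"]
print("tcp",readout.get_tool_pos(),readout.get_eef_rot(),readout.get_q())
for n,X in(("tcp",readout.get_tool_pos()),("grip",[*pose(A0)[0][:2],.085]),("head",[*S,.1])):
    c=V[:3,:3]@X+V[:3,3]; uv,_=cv2.projectPoints(c[None],np.zeros(3),np.zeros(3),p["K"],np.array([p["k1"],0,0,0,0.])); print(n,uv.ravel())
m=(W[...,0]>.57)&(W[...,0]<.7)&(W[...,1]<-.08)&(W[...,1]>-.26)&(W[...,2]>.075)&(W[...,2]<.12)
Q=W[m]; v=np.linalg.eigh(np.cov(Q[:,:2].T))[1][:,1]; print("bar",len(Q),Q.mean(0),np.degrees(np.arctan2(v[1],v[0])),Q.min(0),Q.max(0))
b=np.array([0.552,-0.179]); m=(np.hypot(*(W[...,:2]-b).transpose(2,0,1))<.06)&(W[...,2]>.03)&(W[...,2]<.2); Q=W[m]; print("fingers",len(Q),Q.min(0) if len(Q) else 0)
E
```

```text
tcp [ 0.55230669 -0.17872344  0.08302645] [ 1.79995650e+02 -1.11639244e-06  7.34039476e+01] [-18.76665706  33.62726795  41.47560585 110.74023465 -30.13993225
  46.92525321  22.61997939]
tcp [223.23988967 300.33240726]
grip [225.00761535 340.21816275]
head [310.57010781 301.49340081]
bar 1499 [ 0.63968824 -0.16948335  0.09411347] 106.32940973177192 [ 0.57114288 -0.24029657  0.07553897] [ 0.66727173 -0.0800875   0.11998503]
fingers 760 [ 0.50377588 -0.20676985  0.10122414]
```

```bash
python3 - <<'E'
from h import *
p=read_camera("scene"); W=cloud(p); save(p,"s3.png",(170,230,290,330),6)
for v in range(284,312,3): print(v,[("%.3f,%.3f,%.3f"%tuple(W[v,u])) for u in (212,217,221,225)])
E
```

```text
284 ['0.612,-0.184,0.198', '0.437,-0.197,0.000', '0.577,-0.174,0.156', '0.535,-0.172,0.107']
287 ['0.612,-0.185,0.191', '0.580,-0.181,0.153', '0.579,-0.175,0.150', '0.447,-0.181,-0.001']
290 ['0.616,-0.185,0.188', '0.597,-0.180,0.165', '0.582,-0.176,0.146', '0.458,-0.181,0.002']
293 ['0.608,-0.187,0.172', '0.599,-0.181,0.160', '0.577,-0.177,0.133', '0.464,-0.182,-0.000']
296 ['0.599,-0.190,0.154', '0.602,-0.182,0.156', '0.576,-0.178,0.124', 'nan,nan,nan']
299 ['0.580,-0.194,0.124', '0.582,-0.185,0.124', '0.575,-0.180,0.114', '0.480,-0.183,-0.001']
302 ['0.572,-0.196,0.106', '0.580,-0.187,0.114', '0.581,-0.180,0.114', '0.491,-0.183,0.003']
305 ['0.491,-0.209,0.000', '0.493,-0.199,-0.000', '0.495,-0.191,0.001', '0.495,-0.184,-0.002']
308 ['0.498,-0.210,-0.001', '0.501,-0.200,-0.000', '0.501,-0.192,-0.002', '0.505,-0.184,0.001']
311 ['0.505,-0.210,-0.002', '0.509,-0.200,0.001', '0.509,-0.192,-0.001', '0.512,-0.184,0.001']
```

View pics/s3.png

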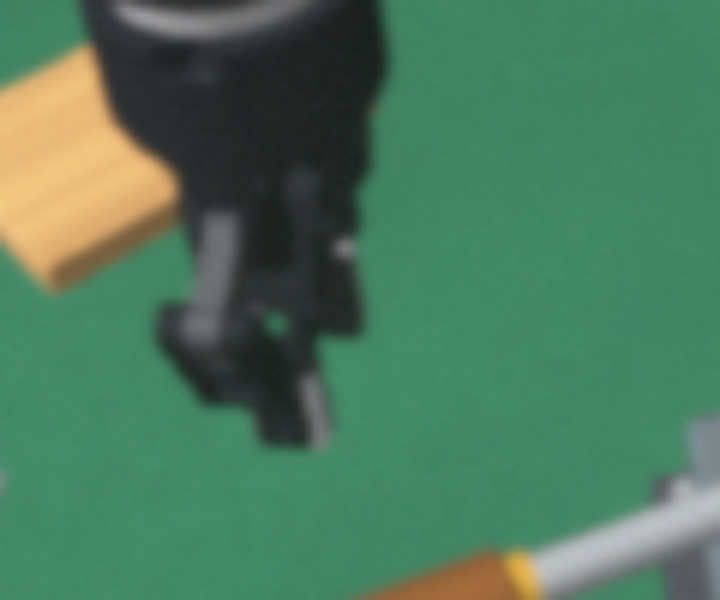

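The near fingertip is at about z = 0.10–0.11 while the TCP reads 0.083, so the fingers passed just over the bar (top at 0.099). At this opening the tips sit farther back than assumed. I'll check with the wrist depth, then cage the bar lower.

```bash
python3 - <<'E'
from h import *
p=read_camera("wrist"); W=cloud(p); t=readout.get_tool_pos(); R0=cv2.Rodrigues(np.zeros(3))[0]
from scipy.spatial.transform import Rotation as Ro
T=Ro.from_euler("xyz",readout.get_eef_rot(),degrees=True).as_matrix()
L=(W-t)@T  # tool coordinates
m=(abs(L[...,0])<.03)&(abs(L[...,1])<.06)&(L[...,2]<.045)&(L[...,2]>-.06)
for lo in np.arange(-.05,.045,.01):
    q=L[m&(L[...,2]>=lo)&(L[...,2]<lo+.01)]
    if len(q): print(round(lo,3),len(q),np.round(np.percentile(q,[5,50,95],0),3)[:,:2].tolist())
print(readout.get_t())
E
```

```text
-0.05 1534 [[-0.007, -0.031], [0.007, -0.018], [0.012, 0.029]]
-0.04 1281 [[-0.007, -0.03], [0.007, 0.017], [0.011, 0.029]]
-0.03 837 [[-0.007, -0.029], [0.008, -0.018], [0.011, 0.028]]
-0.02 51 [[-0.008, -0.019], [0.001, 0.017], [0.009, 0.018]]
23.525
```

```bash
python3 - <<'E'
import numpy as np
from scipy.spatial.transform import Rotation as Ro
for f,t in(("w1",[.433,.362,.30]),("w2",[.60,.03,.36])):
    W=np.load(f+".npz")["W"]; L=(W-t)@Ro.from_euler("xyz",[180,0,90],degrees=True).as_matrix()
    m=(abs(L[...,0])<.03)&(abs(L[...,1])<.075)
    for lo in np.arange(-.05,.045,.01):
        q=L[m&(L[...,2]>=lo)&(L[...,2]<lo+.01)]
        if len(q): print(f,round(lo,3),len(q),np.round(np.percentile(q,[5,50,95],0),3)[:,:2].tolist())
E
```

```text
w1 -0.05 2072 [[-0.007, -0.055], [0.009, 0.041], [0.013, 0.053]]
w1 -0.04 1302 [[-0.007, -0.05], [0.008, 0.041], [0.013, 0.047]]
w1 -0.03 29 [[-0.005, -0.044], [0.002, 0.041], [0.009, 0.042]]
w2 -0.05 2083 [[-0.006, -0.055], [0.009, 0.042], [0.014, 0.053]]
w2 -0.04 1319 [[-0.007, -0.049], [0.008, 0.042], [0.014, 0.048]]
w2 -0.03 29 [[-0.004, -0.044], [0.002, 0.042], [0.009, 0.042]]
```

Both views agree that the tips stand about 20 mm behind the reported TCP at this opening, and about 28 mm behind when fully open. So I'll cage the bar at TCP z = 0.056, which is safe under either reading.

```bash
sed -i 's/Z=.083/Z=.056/' h.py; python3 - <<'E'
from h import *
manip.move_straight(pose(-106.6,.16)[0],v=0.15)
manip.move_gripper(0.062,20)
manip.move_pose(*pose(A0,.15)); f0=readout.get_wrist_force(); np.save("f0",f0)
print("hit",manip.move_straight(pose(A0)[0],v=0.06,max_force=8),readout.get_tool_pos(),readout.get_wrist_force()-f0)
manip.move_gripper(0.036,20); print(readout.get_grip_width(),readout.get_wrist_force()-f0)
d=A0; L=[]
while d>A0-28:
    d-=1; p,o=pose(d); manip.move_straight(p,v=0.03,orientation=o); F=ft(d,f0); L.append(round(F,1))
    if F>14 or (d<A0-5 and max(L)<2): break
print(L,d,readout.get_t(),readout.get_tool_pos()-p,readout.get_torque())
E
```

```text
hit False [ 0.64075065 -0.17972298  0.05640637] [-0.27586874  0.89474384 -1.704277  ]
0.03628510212307559 [ 0.92747503  1.17737104 -1.77044788]
[0.5, 5.1, 6.5, 6.4, 5.9, 6.6, 6.1, 6.0, 6.0, 5.7, 6.0, 6.4, 6.8, 6.4, 6.0, 6.2, 6.2, 6.5, 5.9, 5.7, 5.5, 6.5, 5.6, 6.6, 6.3, 6.2, 5.5, 5.9] -102.6 34.1583 [0.00176412 0.00016978 0.00050479] [ 0.14432009 -1.22462904  0.05974479]
```

```bash
python3 - <<'E'
from h import *
f0=np.load("f0.npy"); d=-102.6; L=[]; pk=0; why="cap"
while d>A0-84:
    d-=1 if d>-114 and pk<8 else .5
    p,o=pose(d); manip.move_straight(p,v=0.02,orientation=o); F=ft(d,f0); L.append(round(F,1)); pk=max(pk,F)
    if F>17: why="high"; break
    if pk>9.5 and np.mean(L[-2:])<.81*pk: why="click"; break
    if readout.get_t()>62: why="time"; break
print(why,L,d,np.radians(A0-d),readout.get_t(),readout.get_tool_pos()-p)
if why=="click":
    manip.move_gripper(0.07)
    manip.move_straight(pose(d,.17)[0],v=0.12); print(readout.get_t())
    p=read_camera("scene"); save(p,"s4.png",(170,200,450,400),2.8)
E
```

```text
click [6.0, 5.9, 5.6, 4.9, 5.7, 7.0, 6.7, 6.1, 6.3, 6.0, 6.4, 4.6, 6.4, 6.7, 6.0, 5.6, 6.2, 5.8, 5.8, 5.0, 5.5, 6.3, 6.2, 7.1, 5.3, 6.2, 5.8, 5.6, 5.2, 6.9, 5.6, 6.6, 5.6, 6.1, 6.2, 5.6, 6.2, 5.5, 5.0, 5.8, 6.8, 5.6, 5.0, 6.2, 5.7, 6.0, 5.6, 6.3, 5.7, 5.4, 5.8, 5.4, 5.4, 5.8, 5.9, 6.1, 6.0, 5.6, 6.6, 7.3, 8.1, 10.0, 11.5, 10.1, 9.9, 8.9, 9.5] -142.1 1.1780972450961724 51.4083 [ 0.00331549 -0.00254023  0.00126166]
52.9333
```

View pics/s4.png

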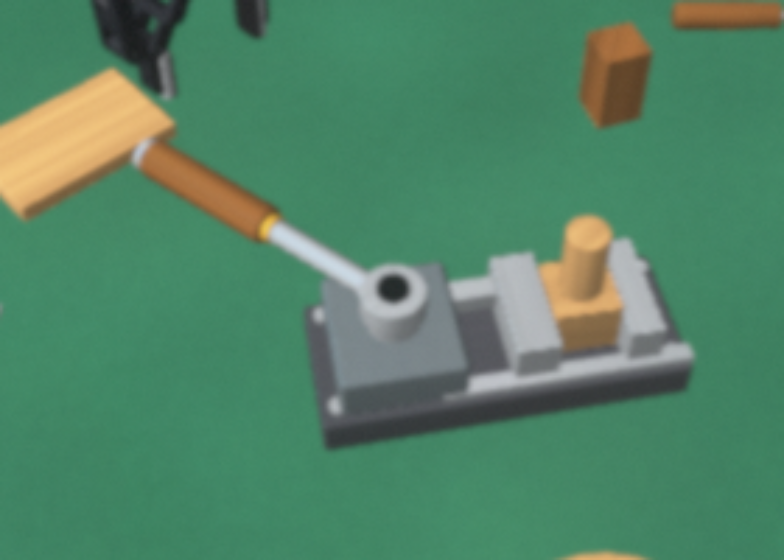

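```bash
python3 - <<'E'
from h import *
manip.move_pose([0.58,-0.02,0.33],[180,0,90])
p=read_camera("wrist"); save(p,"w5.png",(180,0,500,400),1.5); W=cloud(p)
m=(abs(W[...,0]-.598)<.06)&(abs(W[...,1]-.0955)<.05)
P=W[m&(W[...,2]>.0675)&(W[...,2]<.073)];N=W[m&(W[...,2]>.118)]
for P in(P,N): print(len(P),cv2.minAreaRect((P[:,:2]*1000).astype(np.float32)),np.median(P[:,2]))
m=(abs(W[...,0]-.6)<.035)&(W[...,1]>.03)&(W[...,1]<.09)&(W[...,2]>.058)&(W[...,2]<.0665)
print("jaw ymax",np.percentile(W[m][:,1],[1,99]))
m=(abs(W[...,0]-.5)<.15)&(W[...,1]>-.25)&(W[...,1]<-.05)&(W[...,2]>.078)&(W[...,2]<.105)
Q=W[m]; v=np.linalg.eigh(np.cov(Q[:,:2].T))[1][:,1]; print("bar deg",np.degrees(np.arctan2(v[1],v[0]))-180,readout.get_t())
E
```

```text
1150 ((597.8668212890625, 100.92362213134766), (45.18286895751953, 45.68830108642578), 89.73307037353516) 0.06975840126762875
948 ((597.4029541015625, 100.68866729736328), (28.448673248291016, 29.38041114807129), 89.80484771728516) 0.12460335990684504
jaw ymax [0.04828571 0.07768431]
bar deg -319.54733416606325 53.9167
```

s4 shows the sliding jaw against the blank at about (555,310) and the wrench pointing towards the robot, with the gripper clear. I'll check precisely that the handle sprang back, which means it broke over.

```bash
python3 - <<'E'
from h import *
for c in("wrist","scene","top"):
    p=read_camera(c); W=cloud(p); r=W[...,:2]-S; rr=np.hypot(r[...,0],r[...,1]); a=np.degrees(np.arctan2(r[...,1],r[...,0]))
    m=(rr>.115)&(rr<.205)&(abs(a+138)<10)&(W[...,2]>.07)&(W[...,2]<.11)
    z=W[m][:,2]; k=z>np.percentile(z,97)-.004
    print(c,m.sum(),k.sum(),"angle all",np.mean(a[m]).round(2),"ridge",np.mean(a[m][k]).round(2),np.percentile(z,97), "xy-extent", np.percentile(a[m],[3,97]).round(1))
print(readout.get_t())
E
```

```text
wrist 1465 912 angle all -138.16 ridge -137.44 0.09932913688481684 xy-extent [-142.6 -132.4]
scene 583 272 angle all -134.75 ridge -136.33 0.10009540810547571 xy-extent [-139.9 -130.8]
top 350 64 angle all -136.93 ridge -136.45 0.10387201756007255 xy-extent [-141.6 -131.4]
54.0667
```

The handle rests at about −136.8°. It had been pushed to about −139.2°, so it broke over and sprang back about 0.04 rad, well short of the stop. The force peaked at 11.5 N and then fell. The blank is square, centred and clamped.

```bash
python3 -c "
from plant import manip
print(manip.hand_in())"
```

```text
the job is handed in; nothing more can be done
None
```

The blank stands neck up, square and centred in the vise, clamped tight; the wrench was clicked, stopped short of its stop and let go, and the job was handed in at about 54 s.

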